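Draw and hold a depositor piston for seal greasing

ROBOT

A 7-joint arm with a two-finger parallel gripper is mounted at the origin on the work surface. World frame = base frame: x ahead of the robot, y to its left, z up, the work surface at z = 0. Lengths are in m, angles in rad, forces in N, time in s.
With the tool pointing down it reaches from about 0.425 to 0.95 m from the base axis. Payload 4.7 kg.
Tool frame: the origin (TCP) lies at the very end of the fingers, on their centre line; the grasp point (between the pads) lies 19 mm behind it; y points along the fingers, x is the direction in which the jaws open and shut, and the axes are right-handed (so a half turn about y gives the same grasp; the last joint's range is limited). The gripper opens to 85 mm and grips with 20 to 120 N. Pads are 22 mm wide; open, the fingers measure 114 mm over their backs; the gripper's body (76 mm by 85 mm) begins 54 mm behind the grasp point. The pads swing forward as they close: fully open they stand 13 mm farther back than shut.
Start: joints at [1.173, 0.469, -0.049, 1.532, 0.024, 1.141, -0.082], TCP at [0.243, -0.63, 0.231] pointing down, gripper open.
Joint ranges: [-2.59, 2.59], [-0.33, 1.99], [-1.39, 1.29], [0.1, 2.45], [-1.04, 4.18], [0.21, 1.99], [-2.66, 2.66]. Speed limits (rad/s): [2.57, 2.57, 3.14, 3.14, 3.14, 3.14, 3.14].

INTERFACE

Orientations are given as a rotation vector (axis times angle).
In Python, from station import robot, snapshot gives the robot as it stands.
- The arm moves only by the tool send_rows, never from a script. Its argument "commands" is a list of rows, each a list of 7 numbers: the opening in per cent of the stroke, from 0 (shut) to 100 (fully open), then the shift along the tool's x, y, z in m, then the turn, a rotation vector about the tool's x, y, z in rad. In form: [[hand, dx, dy, dz, rx, ry, rz], ...]. A call has 1 to 5 rows; each row shifts and turns the commanded pose from where the row before left it, along the tool's axes as they then stand; what a row does not reach is not made up. A row lasts 1/12 s, in which the tool goes at most 41.7 mm and 7.16 degrees, less where a joint would pass 70% of its speed; a pose out of reach is approached as far as the arm can. A call is refused whole if a number of a shift passes 0.0417 or a number of a turn 0.125, either way. A call with a gripper value outside its range is refused whole. The fingers move at their own pace and stop on an object; the grip force is fixed at half the most. Time passes only in rows, so rows that do not move let the fingers close. It gives the time, the measured TCP pose, the force and the opening at its end, in the units of the state.
- robot.read_state(): the state, without advancing time (a new reading comes with each control period).
- snapshot(name): name is "scene" or "top"; returns a dict with "img" (420x560x3 uint8, blue, green, red), "fx", "fy", "cx", "cy" (pixels), "k1" (the pictures are not rectified: a ray, as slopes to the right and down, at radius r is drawn at 1 + k1 r^2 times it, then the intrinsics apply), "rvec" (rotation vector, rad) and "tvec" (3), from world to camera coordinates, as OpenCV has them. Camera axes: x right, y down, z forward; pixel columns grow to the right and rows downward; lengths in m; the calibration is good to about 2 mm. A picture is of the moment at which its call begins. There is no depth.
- robot.hand_in(): hands the job in, once; it reports no verdict.
The state is a dict: "time_s": time; "joint_pos": joint angles; "dq": joint speeds; "joint_efforts": joint torques, N m; "eef_pos": TCP position; "tool_rot": TCP orientation; "contact_force": force on the tool from outside, world axes, zero at the start; "ft_torque": the same for the moment, N m; "finger_gap": finger opening in m.
Only numpy, scipy, OpenCV 4.12 (cv2) and the standard library are available. Lean on these libraries where they do the work, as an engineer would, in place of code of your own. Each camera call takes 0.05 s, during which the arm holds its last target.

TASK

The cookie depositor's piston seals are due for greasing: swing the retaining latch on top of the barrel well clear of the bore while the piston is still down, then draw the piston straight up by its T-handle, without forcing it crooked against the bore, until both dark seal rings stand clear above the barrel's mouth while the white guide band at its foot stays inside the bore. Finish while still gripping the handle and holding the piston steady at that height in line with the bore, for a colleague to grease the rings. Never let the piston come right out of the barrel, and leave the grease jar, the brush and the spare nozzle where they are.

Things in the scene. Friction and masses are not known exactly. Their poses are not given: they have to be found in the camera images.
- depositor: steel bench depositor fixed to the bench, hopper off: base plate 160 x 150 mm (x, y), two pillars, upright round barrel ending in a round top flange 92 mm across, 165 mm above the bench. Origin on the bench under the barrel's axis, z up along it; an inlet stub sticks out to its -y, the latch's knob to its +y. Place and yaw (within 0.5 rad) vary.
- barrel_mouth (a point): centre of the barrel's mouth: on the bore's axis, level with the top face of the flange, 165 mm above the bench; axes as the depositor's. The bore is 41.6 mm in diameter and 97 mm deep with a flat floor (piston 40 mm: 0.8 mm free play all round).
- piston: loose steel piston, 0.35 to 0.65 kg, standing on the bore's floor. Origin at its foot's centre, z up its axis. Body 40 mm diameter, 72 mm long: white guide band 2 to 20 mm above the foot, dark seal rings at 44-48 and 56-60 mm. Above it a 14 mm rod to a T-handle: round crossbar 14 mm thick, 90 mm long along the piston's x, centre line at 147 mm. Yaw within 0.8 rad of the depositor's.
- handle_middle (a point): middle of the T-handle's crossbar, on the piston's axis, 147 mm above its foot (50 mm above the flange with the piston down); to be gripped from above across the crossbar, fingers either side of bar and rod; axes as the piston's
- lower_seal_edge (a point): point on the piston's axis level with the bottom edge of the lower seal ring, 44 mm above the foot (53 mm below the mouth with the piston down)
- band_top_edge (a point): point on the piston's axis level with the top edge of the white guide band, 20 mm above the foot (77 mm below the mouth with the piston down)
- latch (a joint): angle of the latch in rad about its upright pin, 0 to 1.6, growing anticlockwise seen from above; starts at 0 to 0.3. At 0 its 16 mm wide tongue, lying on the flange, points to the bore's axis and stops the piston's crown at the mouth; its tail lever points away from the axis. Above 1.0 the tongue is clear of the bore. Turns stiffly (0.1 N m, about 2 N at the knob) and stays where left.
- latch_pivot (a point): the latch's pin: on the top face of the flange, 40 mm from the bore's axis towards the depositor's +y
- latch_knob (a point): grip of the latch's knob: upright black round knob, 18 mm diameter, 6.5 to 39.5 mm above the flange's top (this point 27 mm above), on the tail lever 60 mm from the pin; the flat lever, 12 mm wide, has its top 6.5 mm above the flange. Pinch it from above and lead it round the pin, or push its side; as the joint grows it swings from the depositor's +y towards its -x.
- grease_jar: grey jar with white lid, 62 mm diameter, 58 mm tall, standing on the bench on the depositor's +x side; origin at the centre of its underside
- brush: hand brush 170 mm long lying on the bench on the depositor's +x side; origin under its middle
- spare_nozzle: white plastic cone nozzle, 48 mm across, 34 mm tall, standing on the bench on the depositor's -y side; origin at the centre of its underside

How it is judged:
On the way:
1. the latch is swung clear of the bore while the piston is still down (value of joint latch above 1 rad and z of piston in the frame of barrel_mouth below -0.09 m), for 0.2 s.
At the end, for the whole second after the job is handed in: For the last second: fingers grip the piston (over 3 N), still (under 10 mm/s); lower seal ring wholly above the mouth, guide band wholly below it (lift 53 to 77 mm); axis within 4 mm and 0.06 rad of the bore's; pressing on the barrel under 10 N; latch open over 1.0 rad (z of lower_seal_edge in the frame of barrel_mouth above 0 m and z of band_top_edge in the frame of barrel_mouth below 0 m and horizontal distance between band_top_edge and barrel_mouth below 0.004 m and angle between the z axis of piston and the z axis of barrel_mouth, either way round below 0.06 rad and linear speed of piston below 0.01 m/s and contact force between the fingers and piston above 3 N and contact force between piston and depositor below 10 N and value of joint latch above 1 rad); the arm keeps its last pose, push and grip.
It fails at once if the piston is forced crooked or sideways against the depositor with over 40 N (contact force between piston and depositor above 40 N).
It fails at once if the piston comes right out of the barrel (z of piston in the frame of barrel_mouth above 0 m).
It fails at once if the grease jar, the brush or the spare nozzle is moved over 20 mm (distance of any of grease_jar, brush, spare_nozzle from where it was at the start of the episode above 0.02 m).
It also fails if it takes over 54 s, if anything falls off the work surface, if the arm or the gripper's body presses on something with over 40 N, if the wrist force passes 120 N, or if a joint passes its speed limit or range.

## Working session

There is one attempt and no reset: what is moved stays moved. The work goes in short steps, Python scripts to look and compute and a tool call to move; the robot and the scene stay as the last step left them, time stands still between calls to the robot, and variables do not carry over. Pictures are saved under pics/ and viewed, and the job is handed in when it is done.

Besides the shell and the picture viewer there is one more tool, called after "Request:" as a command line: name --pt "numbers of a row" for each row, then --argument value for the rest. send_rows: Moves the arm, as the interface text tells. Its arguments: {"type":"object","properties":{"commands":{"type":"array","items":{"type":"array","items":{"type":"number"}}}},"required":["commands"]}

```bash
ls; mkdir -p pics; cat > h.py <<'E'
import numpy as np, cv2
from station import robot, snapshot
def K(s): return np.array([[s['fx'],0,s['cx']],[0,s['fy'],s['cy']],[0,0,1.]])
def ray(s,u,v):
    d=np.array([s['k1'],0,0,0,0.])
    p=cv2.undistortPoints(np.array([[[u,v]]],float),K(s),d)[0,0]
    R=cv2.Rodrigues(np.array(s['rvec'],float))[0]; t=np.array(s['tvec'],float).reshape(3)
    return -R.T@t, R.T@np.array([p[0],p[1],1.])
def onz(s,u,v,z):
    c,d=ray(s,u,v); return c+d*(z-c[2])/d[2]
def proj(s,P):
    return cv2.projectPoints(np.array(P,float).reshape(-1,1,3),np.array(s['rvec'],float),np.array(s['tvec'],float),K(s),np.array([s['k1'],0,0,0,0.]))[0].reshape(-1,2)
E
python3 - <<'E'
from h import *
print(robot.read_state())
for n in("scene","top"):
    s=snapshot(n); cv2.imwrite(f"pics/{n}0.png",s['img']); np.save(f"{n}0.npy",s,allow_pickle=True)
    print({k:v for k,v in s.items() if k!='img'}, ray(s,280,210))
E
```

```text
pics
{'time_s': 0.0, 'joint_pos': array([ 1.17311327,  0.46940711, -0.04861487,  1.53369198,  0.02409174,
        1.14099151, -0.08228846]), 'dq': array([ 0.00052012, -0.00153804,  0.00010415, -0.00086837, -0.0001994 ,
        0.00106481,  0.00153221]), 'joint_efforts': array([ 3.39429725e-04, -5.10311437e+01, -4.63896431e-02, -2.37711453e+01,
        1.07798076e-02,  7.68690457e-03, -2.14991950e-06]), 'eef_pos': array([ 0.24313791, -0.62906519,  0.23028545]), 'tool_rot': array([-1.36035345,  0.93453493, -0.9318822 ]), 'contact_force': array([0.24521669, 0.38678201, 0.02036705]), 'ft_torque': array([ 0.01410129, -0.0044958 , -0.04406359]), 'finger_gap': 0.08553354430625955}
{'fx': 487.4689747959966, 'fy': 487.4689747959966, 'cx': 277.5610336480688, 'cy': 211.9862900863259, 'k1': 0.04169539959492529, 'rvec': array([ 2.41687691,  1.01261069, -0.2880583 ]), 'tvec': array([-0.45624475, -0.23715534,  1.36483181])} (array([ 0.9740271 , -0.3148883 ,  1.03888613]), array([-0.37276375,  0.37116173, -0.8504868 ]))
{'fx': 412.5490497596121, 'fy': 412.5490497596121, 'cx': 279.54692553202955, 'cy': 210.08693036475537, 'k1': 0.038981860693710506, 'rvec': array([ 2.15322222, -2.11746263,  0.11323757]), 'tvec': array([0.0512015 , 0.61755974, 0.8602101 ])} (array([0.49304065, 0.03203824, 0.93800187]), array([ 0.13698893,  0.03154999, -0.99007065]))
```

View pics/scene0.png

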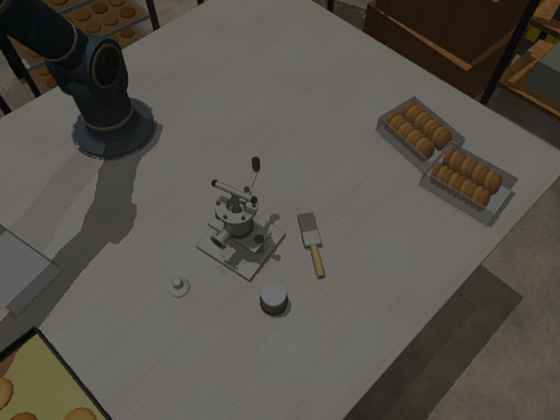

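View pics/top0.png

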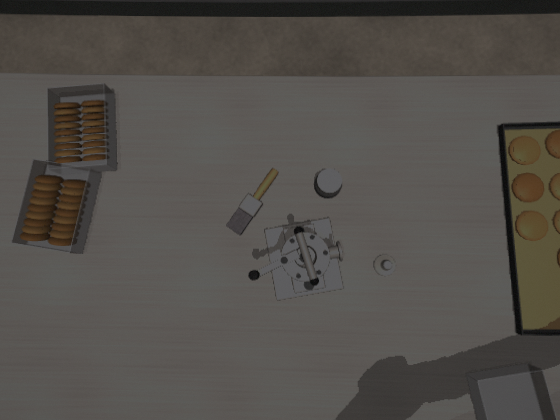

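```bash
python3 - <<'E'
from h import *
for n,(x0,y0,w,h) in dict(scene=(170,140,130,150),top=(225,205,135,105)).items():
    s=np.load(f"{n}0.npy",allow_pickle=True).item()
    c=s['img'][y0:y0+h,x0:x0+w]; c=np.clip(c.astype(float)*1.8,0,255).astype(np.uint8)
    f=4 if n=="scene" else 5
    cv2.imwrite(f"pics/{n}0z.png",cv2.resize(c,None,fx=f,fy=f,interpolation=cv2.INTER_CUBIC))
E
```

```text
(no output)
```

View pics/scene0z.png

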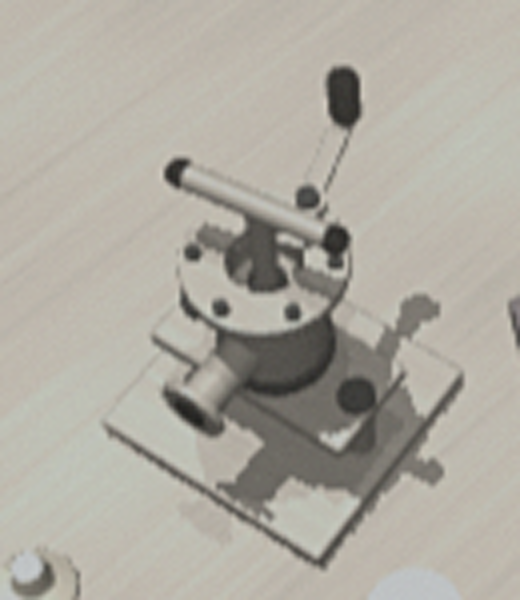

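View pics/top0z.png

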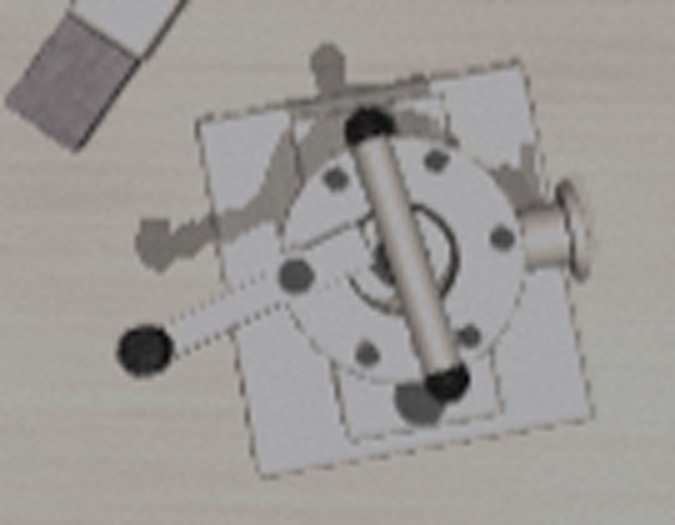

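```bash
python3 - <<'E'
from h import *
s=np.load("top0.npy",allow_pickle=True).item(); S=np.load("scene0.npy",allow_pickle=True).item()
T=lambda a,b:(225+a/5-.4,205+b/5-.4); C=lambda a,b:(170+a/4-.4,140+b/4-.4)
a=onz(s,*T(370,126),.215);b=onz(s,*T(447,381),.215);print("bar top",a,b,(a+b)/2,np.linalg.norm(a-b),np.arctan2(*(b-a)[1::-1]))
a=onz(S,*C(178,172),.215);b=onz(S,*C(337,240),.215);print("bar sc",a,b,(a+b)/2,np.linalg.norm(a-b),np.arctan2(*(b-a)[1::-1]))
print("flange",onz(s,*T(404.5,261),.165), "sc",onz(S,*C(265,265),.165))
P=[onz(s,*T(*p),.01) for p in((200,120),(520,62),(592,418),(262,477))]
for i in range(4): d=P[(i+1)%4]-P[i];print("edge",np.linalg.norm(d),np.arctan2(d[1],d[0]))
print("plate c",sum(P)/4)
print("pin top",onz(s,*T(296,275),.172),"sc",onz(S,*C(308,197),.172))
print("knob top",onz(s,*T(146,350),.198),"sc top",onz(S,*C(344,84),.2045),"sc mid",onz(S,*C(344,97),.192))
E
```

```text
bar top [0.5584649  0.02175542 0.215     ] [ 0.4708442  -0.00580042  0.215     ] [0.51465455 0.0079775  0.215     ] 0.09185158039315548 -2.8368957777858075
bar sc [ 0.47063872 -0.00533431  0.215     ] [0.55845255 0.02445889 0.215     ] [0.51454564 0.00956229 0.215     ] 0.09273027205407045 0.3270900820023438
flange [0.5128895  0.00762201 0.165     ] sc [0.51800771 0.00711338 0.165     ]
edge 0.1468728999250724 -1.3748209230898654
edge 0.1603769048753883 -2.9421320975182073
edge 0.1474810817289945 1.7658536755031402
edge 0.16024054270729712 0.19566847241639693
plate c [0.5142021 0.0078715 0.01     ]
pin top [0.50685089 0.04771753 0.172     ] sc [0.50572888 0.04986382 0.172     ]
knob top [0.47902423 0.09996921 0.198     ] sc top [0.48294851 0.09953097 0.2045    ] sc mid [0.48203062 0.0996982  0.192     ]
```

```bash
cat >> h.py <<'E'
def plan(target, yaw):
    """tool-frame shift to target, and turn about tool y to bring tool x to world yaw (mod pi); also residual tilt"""
    st=robot.read_state(); R=cv2.Rodrigues(np.array(st['tool_rot']))[0]; p=np.array(st['eef_pos'])
    d=R.T@(np.array(target)-p)
    best=None
    out=[]
    for y in (yaw,yaw+np.pi):
        X=np.array([np.cos(y),np.sin(y),0]);Y=np.array([0,0,-1.]);Z=np.cross(X,Y)
        rv=cv2.Rodrigues(R.T@np.c_[X,Y,Z])[0].ravel(); out.append(rv)
    np.set_printoptions(precision=4,suppress=True)
    print("pos",p,"xaxis yaw",np.arctan2(R[1,0],R[0,0]),"yaxis",R[:,1],"q",st['joint_pos'],"t",st['time_s'],"gap",st['finger_gap'])
    print("shift tool",d,"turnA",out[0],"turnB",out[1],"F",st['contact_force'],"T",st['ft_torque'])
    print("R cols world x,y,z:\n",R)
E
python3 - <<'E'
from h import *
plan((.479,.101,.30),2.05+1.571)
E
```

```text
pos [ 0.2431 -0.6291  0.2304] xaxis yaw -1.2020225024509457 yaxis [-0.0007  0.0016 -1.    ] q [ 1.1731  0.4694 -0.0486  1.5335  0.0241  1.141  -0.0823] t 0.1 gap 0.08516561473810393
shift tool [-0.5962 -0.0686  0.4832] turnA [ 0.0013  1.4602 -0.0013] turnB [-0.0014 -1.6814 -0.0014] F [ 0.7573 -0.1408 -0.3286] T [ 0.0509  0.0291 -0.0087]
R cols world x,y,z:
 [[ 0.3605 -0.0007  0.9328]
 [-0.9328  0.0016  0.3605]
 [-0.0017 -1.     -0.0001]]
```

Request:
send_rows --pt "50 -0.015 -0.014 0.036 0 0 0" --pt "50 -0.015 -0.014 0.036 0 0 0" --pt "50 -0.015 -0.014 0.036 0 0 0" --pt "50 -0.015 -0.014 0.036 0 0 0" --pt "50 -0.015 -0.014 0.036 0 0 0"

```text
time_s: 0.52
eef_pos: [0.3851, -0.4931, 0.3015]
tool_rot: [-1.361, 0.934, -0.933]
contact_force: [1.1, -1.0, 0.3]
finger_gap: 0.0427
```

Request:
send_rows --pt "50 -0.028 0 0.03 0 0 0" --pt "50 -0.028 0 0.03 0 0 0" --pt "50 -0.028 0 0.03 0 0 0" --pt "50 -0.028 0 0.03 0 0 0" --pt "50 -0.028 0 0.03 0 0 0"

```text
time_s: 0.93
eef_pos: [0.4739, -0.3081, 0.301]
tool_rot: [-1.362, 0.934, -0.933]
contact_force: [1.0, 0.2, -0.4]
finger_gap: 0.0429
```

Request:
send_rows --pt "50 -0.035 0 0.02 0 0 0" --pt "50 -0.035 0 0.02 0 0 0" --pt "50 -0.035 0 0.02 0 0 0" --pt "50 -0.035 0 0.02 0 0 0" --pt "50 -0.035 0 0.02 0 0 0"

```text
time_s: 1.35
eef_pos: [0.5035, -0.1089, 0.3011]
tool_rot: [-1.362, 0.934, -0.933]
contact_force: [0.6, -0.3, 0.1]
finger_gap: 0.0429
```

Request:
send_rows --pt "50 -0.04 0 0.01 0 0 0" --pt "50 -0.04 0 0.01 0 0 0" --pt "50 -0.04 0 0.01 0 0 0" --pt "50 -0.04 0 0.01 0 0 0" --pt "50 -0.04 0 0.01 0 0 0"

```text
time_s: 1.77
eef_pos: [0.4775, 0.0954, 0.3012]
tool_rot: [-1.362, 0.934, -0.934]
contact_force: [0.5, -0.1, 0.2]
finger_gap: 0.0427
```

Request:
send_rows --pt "50 0 0 0 0 -0.12 0" --pt "50 0 0 0 0 -0.12 0" --pt "50 0 0 0 0 -0.12 0" --pt "50 0 0 0 0 -0.12 0" --pt "50 0 0 0 0 -0.12 0"

```text
time_s: 2.18
eef_pos: [0.478, 0.0938, 0.3009]
tool_rot: [-1.52, 0.467, -0.466]
contact_force: [-1.1, 0.8, -0.1]
finger_gap: 0.0426
```

Request:
send_rows --pt "50 0 0 0 0 -0.12 0" --pt "50 0 0 0 0 -0.12 0" --pt "50 0 0 0 0 -0.12 0" --pt "50 0 0 0 0 -0.12 0" --pt "50 0 0 0 0 -0.12 0"

```text
time_s: 2.6
eef_pos: [0.4781, 0.0936, 0.3009]
tool_rot: [-1.571, -0.002, 0.004]
contact_force: [-0.3, -0.0, 1.1]
finger_gap: 0.043
```

Request:
send_rows --pt "50 0 0 0 0 -0.12 0" --pt "50 0 0 0 0 -0.12 0" --pt "50 0 0 0 0 -0.12 0" --pt "50 0 0 0 0 -0.12 0" --pt "50 0 0 0 0 0 0"

```text
time_s: 3.02
eef_pos: [0.4781, 0.0936, 0.3009]
tool_rot: [-1.538, -0.376, 0.377]
contact_force: [-0.2, 0.4, -0.1]
finger_gap: 0.0425
```

```bash
python3 - <<'E'
from h import *
plan((.479,.101,.18),2.05+1.571)
E
```

```text
pos [0.4781 0.0936 0.3009] xaxis yaw 0.47980317288732366 yaxis [-0.0008 -0.0001 -1.    ] q [ 0.3207  0.1533 -0.6674  1.8408  0.1021  1.1826  0.1   ] t 3.0167 gap 0.04252614425770409
shift tool [0.0043 0.1209 0.0061] turnA [-0.0011 -3.1412  0.0004] turnB [-0.0003  0.0004 -0.0007] F [-0.2269  0.3877 -0.1193] T [-0.0026  0.0265 -0.0411]
R cols world x,y,z:
 [[ 0.8871 -0.0008 -0.4616]
 [ 0.4616 -0.0001  0.8871]
 [-0.0007 -1.      0.0003]]
```

Request:
send_rows --pt "50 0.004 0.03 0.006 0 0 0" --pt "50 0 0.03 0 0 0 0" --pt "50 0 0.025 0 0 0 0" --pt "50 0 0.02 0 0 0 0" --pt "50 0 0.015 0 0 0 0"

```text
time_s: 3.43
eef_pos: [0.478, 0.1005, 0.1791]
tool_rot: [-1.538, -0.37, 0.375]
contact_force: [-0.8, 0.1, 0.1]
finger_gap: 0.0426
```

```bash
python3 - <<'E'
from h import *
plan((.479,.101,.18),2.05+1.571)
for n,(x0,y0,w,h) in dict(scene=(170,100,160,150),top=(205,185,155,115)).items():
    s=snapshot(n)
    c=s['img'][y0:y0+h,x0:x0+w]; c=np.clip(c.astype(float)*1.8,0,255).astype(np.uint8)
    cv2.imwrite(f"pics/{n}1z.png",cv2.resize(c,None,fx=4,fy=4,interpolation=cv2.INTER_CUBIC))
E
```

```text
pos [0.478  0.1005 0.1791] xaxis yaw 0.4746996676446697 yaxis [-0.0029 -0.0006 -1.    ] q [ 0.2551  0.2908 -0.6488  1.9938  0.2175  0.9281 -0.0307] t 3.4333 gap 0.04257905966185592
shift tool [ 0.0011 -0.0009  0.    ] turnA [ 0.0045  3.1369 -0.0012] turnB [-0.0008 -0.0047 -0.0029] F [-0.7688  0.1082  0.0923] T [-0.0366  0.0248 -0.0169]
R cols world x,y,z:
 [[ 0.8894 -0.0029 -0.4571]
 [ 0.4571 -0.0006  0.8894]
 [-0.0029 -1.      0.0008]]
```

View pics/scene1z.png

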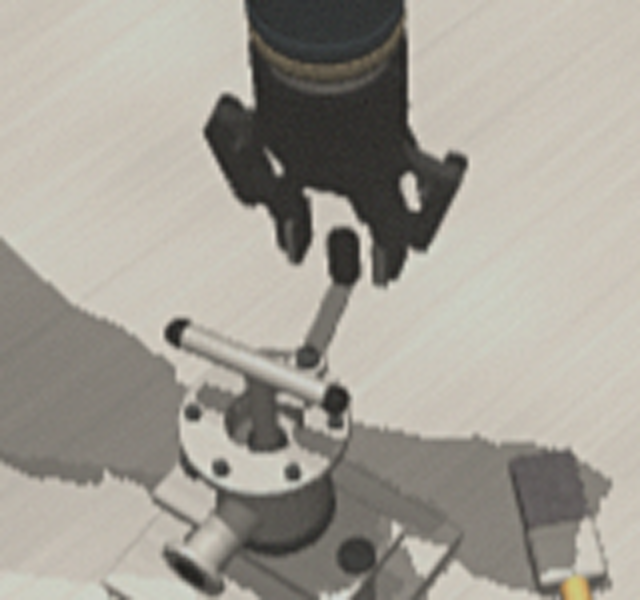

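View pics/top1z.png

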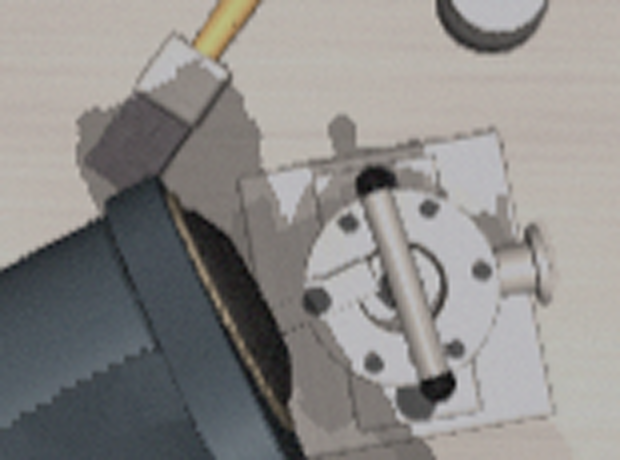

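The knob (scene crop 344,255) sits between the fingertips (295 and 388). I'm closing on it.

Request:
send_rows --pt "0 0 0 0 0 0 0" --pt "0 0 0 0 0 0 0" --pt "0 0 0 0 0 0 0" --pt "0 0 0 0 0 0 0" --pt "0 0 0 0 0 0 0"

```text
time_s: 3.95
eef_pos: [0.4798, 0.1012, 0.1825]
tool_rot: [-1.538, -0.376, 0.373]
contact_force: [-1.8, 0.7, 4.2]
finger_gap: 0.0159
```

```bash
python3 - <<'E'
from h import *
plan((.479,.101,.18),2.05+1.571)
E
```

```text
pos [0.4798 0.1012 0.1825] xaxis yaw 0.4774083152428038 yaxis [ 0.002   0.0002 -1.    ] q [ 0.2562  0.287  -0.6503  1.9894  0.2161  0.9308 -0.0267] t 3.95 gap 0.01588121236618712
shift tool [-0.0008  0.0025  0.0001] turnA [-0.003   3.1396  0.0012] turnB [ 0.0008 -0.002   0.0019] F [-1.8152  0.67    4.2005] T [ 0.022   0.3709 -0.1379]
R cols world x,y,z:
 [[ 0.8882  0.002  -0.4595]
 [ 0.4595  0.0002  0.8882]
 [ 0.0019 -1.     -0.0008]]
```

Request:
send_rows --pt "0 0 -0.002 0 0 0 0" --pt "0 -0.006 0 -0.0003 0 -0.1 0" --pt "0 -0.006 0 -0.0003 0 -0.1 0" --pt "0 -0.006 0 -0.0003 0 -0.1 0" --pt "0 0 0 0 0 0 0"

```text
time_s: 4.37
eef_pos: [0.4642, 0.09, 0.1828]
tool_rot: [-1.483, -0.61, 0.61]
contact_force: [2.4, 1.3, -7.7]
finger_gap: 0.0155
```

```bash
python3 - <<'E'
from h import *
a=2.05+.3;plan((.5067+.06*np.cos(a),.0477+.06*np.sin(a),.182),a+1.571)
E
```

```text
pos [0.4642 0.09   0.1828] xaxis yaw 0.7798477490236194 yaxis [ 0.0001  0.0002 -1.    ] q [ 0.3332  0.2688 -0.7138  2.0219  0.2192  0.9259  0.2842] t 4.3667 gap 0.01552562610375135
shift tool [0.0005 0.0008 0.0001] turnA [ 0.0003 -3.1412  0.0001] turnB [-0.0001  0.0004  0.0002] F [ 2.3671  1.2713 -7.7277] T [ 0.3774 -0.4459  0.2927]
R cols world x,y,z:
 [[ 0.711   0.0001 -0.7032]
 [ 0.7032  0.0002  0.711 ]
 [ 0.0002 -1.      0.0001]]
```

Request:
send_rows --pt "0 -0.006 0.001 -0.0003 0 -0.1 0" --pt "0 -0.006 0 -0.0003 0 -0.1 0" --pt "0 -0.006 0 -0.0003 0 -0.1 0" --pt "0 -0.006 0 -0.0003 0 -0.1 0" --pt "0 0 0 0 0 0 0"

```text
time_s: 4.78
eef_pos: [0.4512, 0.0705, 0.1826]
tool_rot: [-1.37, -0.914, 0.914]
contact_force: [-1.2, 2.2, -0.3]
finger_gap: 0.0158
```

Request:
send_rows --pt "0 -0.006 0 -0.0003 0 -0.1 0" --pt "0 -0.006 0 -0.0003 0 -0.1 0" --pt "0 -0.006 0 -0.0003 0 -0.1 0" --pt "0 -0.006 0 -0.0003 0 -0.1 0" --pt "0 0 0 0 0 0 0"

```text
time_s: 5.2
eef_pos: [0.4466, 0.0471, 0.1826]
tool_rot: [-1.206, -1.212, 1.213]
contact_force: [-2.5, 1.7, 2.3]
finger_gap: 0.0158
```

```bash
python3 - <<'E'
from h import *
a=2.05+1.1;plan((.5067+.06*np.cos(a),.0477+.06*np.sin(a),.182),a+1.571)
for n,(x0,y0,w,h) in dict(scene=(170,100,160,150)).items():
    s=snapshot(n)
    c=s['img'][y0:y0+h,x0:x0+w]; c=np.clip(c.astype(float)*1.8,0,255).astype(np.uint8)
    cv2.imwrite(f"pics/{n}2z.png",cv2.resize(c,None,fx=4,fy=4,interpolation=cv2.INTER_CUBIC))
E
```

```text
pos [0.4466 0.0471 0.1826] xaxis yaw 1.5750540740969305 yaxis [-0.0009  0.0001 -1.    ] q [ 0.5561  0.2577 -0.8636  2.0647  0.245   0.9228  1.1342] t 5.2 gap 0.015803757269561108
shift tool [ 0.0001  0.0006 -0.0001] turnA [-0.0002  3.1372 -0.0013] turnB [-0.0008 -0.0044  0.0001] F [-2.4519  1.6618  2.3279] T [0.4113 0.48   0.2009]
R cols world x,y,z:
 [[-0.0043 -0.0009 -1.    ]
 [ 1.      0.0001 -0.0043]
 [ 0.0001 -1.      0.0008]]
```

View pics/scene2z.png

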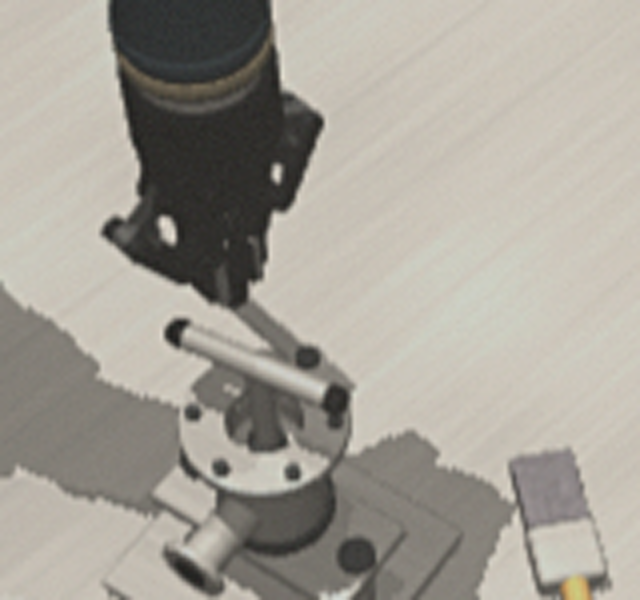

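The latch is swung to about 1.38 rad, with the tongue off the bore. Next I release the knob and lift.

Request:
send_rows --pt "45 0 0 0 0 0 0" --pt "45 0 0 0 0 0 0" --pt "45 0 0 0 0 0 0" --pt "45 0 0 0 0 0 0" --pt "45 0 -0.01 0 0 0 0"

```text
time_s: 5.67
eef_pos: [0.4456, 0.0468, 0.1913]
tool_rot: [-1.204, -1.212, 1.216]
contact_force: [-0.3, 0.2, -0.5]
finger_gap: 0.0386
```

Request:
send_rows --pt "45 0 -0.02 0 0 0 0" --pt "45 0 -0.03 0 0 0 0" --pt "45 0 -0.03 0 0 0 0" --pt "60 0 -0.02 0 0 0 0" --pt "60 0 0 0 0 0 0"

```text
time_s: 6.08
eef_pos: [0.4494, 0.0481, 0.2973]
tool_rot: [-1.214, -1.221, 1.21]
contact_force: [0.6, 0.1, 0.3]
finger_gap: 0.0512
```

```bash
python3 - <<'E'
from h import *
plan((.5145,.0085,.29),.315+np.pi/2)
s=snapshot("scene");x0,y0,w,h=170,100,160,150
c=s['img'][y0:y0+h,x0:x0+w]; c=np.clip(c.astype(float)*1.8,0,255).astype(np.uint8)
cv2.imwrite("pics/scene3z.png",cv2.resize(c,None,fx=4,fy=4,interpolation=cv2.INTER_CUBIC))
E
```

```text
pos [0.4494 0.0481 0.2973] xaxis yaw 1.5773085651389547 yaxis [ 0.0094 -0.0006 -1.    ] q [ 0.6508  0.1067 -0.9018  1.9115  0.0946  1.1564  1.2916] t 6.0833 gap 0.051200549546217715
shift tool [-0.04    0.0079 -0.0647] turnA [ 0.0092 -0.3085 -0.0021] turnB [0.0031 2.8331 0.0132] F [0.6236 0.138  0.3076] T [ 0.0437 -0.0215 -0.0535]
R cols world x,y,z:
 [[-0.0065  0.0094 -0.9999]
 [ 1.     -0.0006 -0.0065]
 [-0.0007 -1.     -0.0094]]
```

View pics/scene3z.png

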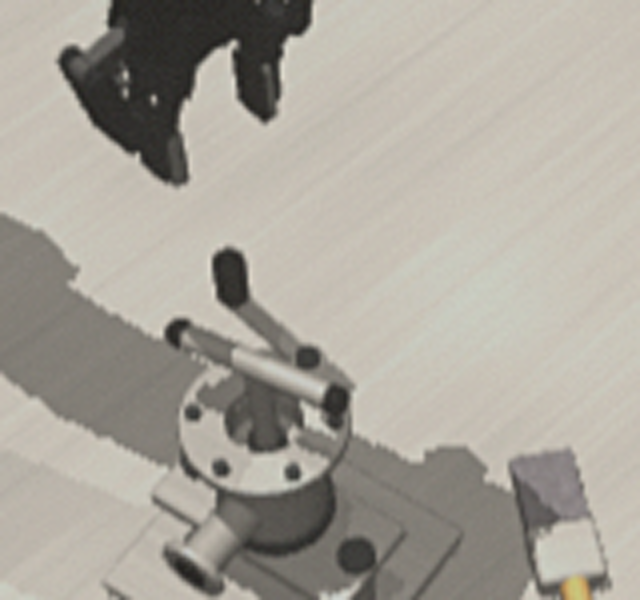

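Request:
send_rows --pt "60 -0.02 0 -0.032 0 0 0" --pt "60 -0.02 0 -0.032 0 0 0" --pt "60 0 0 0 0 -0.1 0" --pt "60 0 0 0 0 -0.11 0" --pt "60 0 0 0 0 -0.1 0"

```text
time_s: 6.55
eef_pos: [0.5107, 0.0072, 0.291]
tool_rot: [-1.036, -1.441, 1.442]
contact_force: [-0.9, 0.5, -0.1]
finger_gap: 0.0512
```

Request:
send_rows --pt "60 0 0 0 0 0 0" --pt "60 0 0 0 0 0 0"

```text
time_s: 6.72
eef_pos: [0.5105, 0.0075, 0.2915]
tool_rot: [-1.042, -1.436, 1.437]
contact_force: [0.1, 0.3, -0.6]
finger_gap: 0.0515
```

```bash
python3 - <<'E'
from h import *
plan((.5145,.0085,.196),.315+np.pi/2)
E
```

```text
pos [0.5105 0.0075 0.2915] xaxis yaw 1.8854334811878615 yaxis [-0.0016  0.0003 -1.    ] q [ 0.6749  0.2592 -0.9172  1.7985  0.2199  1.1932  1.577 ] t 6.7167 gap 0.05146087655149097
shift tool [-0.0004  0.0955 -0.0042] turnA [-0.0014 -0.0004  0.0008] turnB [-0.0013  3.1412 -0.0022] F [ 0.0788  0.3195 -0.5996] T [ 0.0235 -0.02   -0.0198]
R cols world x,y,z:
 [[-0.3095 -0.0016 -0.9509]
 [ 0.9509  0.0003 -0.3095]
 [ 0.0008 -1.      0.0014]]
```

Request:
send_rows --pt "60 0 0.02 -0.004 0 0 0" --pt "60 0 0.025 0 0 0 0" --pt "60 0 0.025 0 0 0 0" --pt "60 0 0.02 0 0 0 0" --pt "60 0 0.005 0 0 0 0"

```text
time_s: 7.13
eef_pos: [0.5124, 0.0083, 0.194]
tool_rot: [-1.038, -1.433, 1.44]
contact_force: [0.1, -0.7, -0.4]
finger_gap: 0.0514
```

Request:
send_rows --pt "60 0 0 0 0 0 0" --pt "60 0 0 0 0 0 0"

```text
time_s: 7.3
eef_pos: [0.5153, 0.0091, 0.198]
tool_rot: [-1.043, -1.439, 1.438]
contact_force: [-0.3, -0.1, 0.3]
finger_gap: 0.0511
```

```bash
python3 - <<'E'
from h import *
plan((.5145,.0085,.196),.315+np.pi/2)
x0,y0,w,h=170,100,160,150
s=snapshot("scene")
c=s['img'][y0:y0+h,x0:x0+w]; c=np.clip(c.astype(float)*1.8,0,255).astype(np.uint8)
cv2.imwrite("pics/scene4z.png",cv2.resize(c,None,fx=4,fy=4,interpolation=cv2.INTER_CUBIC))
E
```

```text
pos [0.5153 0.0091 0.198 ] xaxis yaw 1.8873104209589986 yaxis [ 0.0009  0.0001 -1.    ] q [ 0.6053  0.3667 -0.8723  1.9109  0.3297  1.0128  1.4754] t 7.3 gap 0.05112560179208974
shift tool [-0.0004  0.002   0.0009] turnA [ 0.0009  0.0015 -0.0002] turnB [-0.0003 -3.1401 -0.0014] F [-0.304  -0.144   0.2906] T [-0.0203 -0.0544  0.036 ]
R cols world x,y,z:
 [[-0.3113  0.0009 -0.9503]
 [ 0.9503  0.0001 -0.3113]
 [-0.0002 -1.     -0.0009]]
```

View pics/scene4z.png

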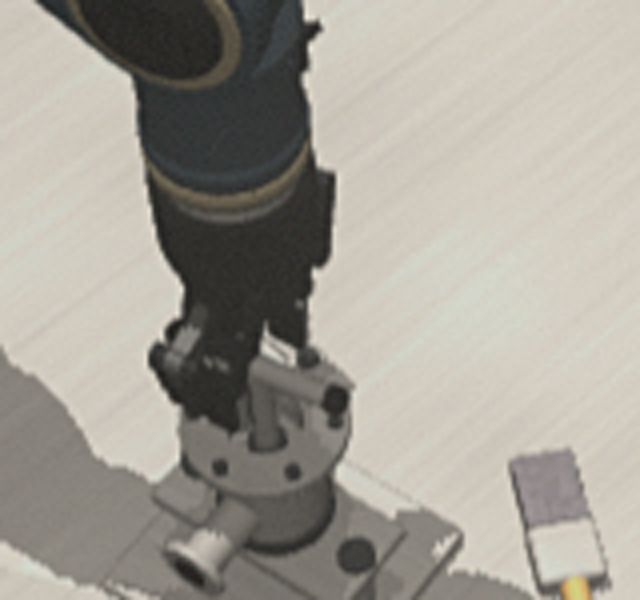

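The fingers straddle the crossbar at the rod. I'm closing in two stages.

Request:
send_rows --pt "25 0 0 0 0 0 0" --pt "25 0 0 0 0 0 0" --pt "25 0 0 0 0 0 0" --pt "18 0 0 0 0 0 0" --pt "18 0 0 0 0 0 0"

```text
time_s: 7.77
eef_pos: [0.515, 0.0088, 0.1976]
tool_rot: [-1.043, -1.439, 1.439]
contact_force: [-0.2, -0.1, -0.0]
finger_gap: 0.0155
```

Request:
send_rows --pt "14 0 0 0 0 0 0" --pt "10 0 0 0 0 0 0" --pt "0 0 0 0 0 0 0" --pt "0 0 0 0 0 0 0" --pt "0 0 0 0 0 0 0"

```text
time_s: 8.18
eef_pos: [0.5152, 0.0087, 0.1977]
tool_rot: [-1.043, -1.439, 1.439]
contact_force: [-0.4, -1.6, 5.2]
finger_gap: 0.0122
```

```bash
python3 - <<'E'
from h import *
plan((.5145,.0085,.196),.315+np.pi/2)
E
```

```text
pos [0.5152 0.0087 0.1977] xaxis yaw 1.8879376507456205 yaxis [ 0.0008 -0.0004 -1.    ] q [ 0.6056  0.3669 -0.8722  1.9113  0.3305  1.0125  1.4759] t 8.1833 gap 0.012171840789263281
shift tool [-0.      0.0017  0.0007] turnA [ 0.0006  0.0021 -0.0006] turnB [-0.001  -3.1395 -0.001 ] F [-0.3744 -1.5708  5.2113] T [-0.2346  0.1338  0.0509]
R cols world x,y,z:
 [[-0.3119  0.0008 -0.9501]
 [ 0.9501 -0.0004 -0.3119]
 [-0.0006 -1.     -0.0006]]
```

Request:
send_rows --pt "0 0 -0.003 0 0 0 0" --pt "0 0 -0.003 0 0 0 0" --pt "0 0 -0.003 0 0 0 0" --pt "0 0 -0.003 0 0 0 0" --pt "0 0 0 0 0 0 0"

```text
time_s: 8.6
eef_pos: [0.5146, 0.009, 0.2094]
tool_rot: [-1.042, -1.439, 1.439]
contact_force: [-0.4, -0.7, -5.1]
finger_gap: 0.0122
```

```bash
python3 - <<'E'
from h import *
plan((.5152,.0087,.1977+.065),.315+np.pi/2)
E
```

```text
pos [0.5146 0.009  0.2094] xaxis yaw 1.8879216635132625 yaxis [-0.0005  0.0002 -1.    ] q [ 0.6152  0.3528 -0.8802  1.8983  0.3145  1.0356  1.4897] t 8.6 gap 0.012168751756795292
shift tool [-0.0004 -0.0533 -0.0005] turnA [-0.0004  0.0021  0.0003] turnB [ 0.0005 -3.1395  0.0006] F [-0.4298 -0.748  -5.103 ] T [ 0.0138 -0.0848 -0.0076]
R cols world x,y,z:
 [[-0.3118 -0.0005 -0.9501]
 [ 0.9501  0.0002 -0.3118]
 [ 0.0003 -1.      0.0004]]
```

Request:
send_rows --pt "0 0 -0.004 0 0 0 0" --pt "0 0 -0.004 0 0 0 0" --pt "0 0 -0.004 0 0 0 0" --pt "0 0 -0.004 0 0 0 0" --pt "0 0 -0.002 0 0 0 0"

```text
time_s: 9.02
eef_pos: [0.5151, 0.009, 0.2281]
tool_rot: [-1.043, -1.44, 1.439]
contact_force: [0.3, -0.4, -5.0]
finger_gap: 0.0124
```

Request:
send_rows --pt "0 0 -0.004 0 0 0 0" --pt "0 0 -0.004 0 0 0 0" --pt "0 0 -0.004 0 0 0 0" --pt "0 0 -0.004 0 0 0 0" --pt "0 0 -0.002 0 0 0 0"

```text
time_s: 9.43
eef_pos: [0.5151, 0.0089, 0.246]
tool_rot: [-1.043, -1.44, 1.439]
contact_force: [0.2, -0.7, -6.5]
finger_gap: 0.0123
```

Request:
send_rows --pt "0 0 -0.004 0 0 0 0" --pt "0 0 -0.004 0 0 0 0" --pt "0 0 -0.004 0 0 0 0" --pt "0 0 -0.003 0 0 0 0" --pt "0 0 -0.002 0 0 0 0"

```text
time_s: 9.85
eef_pos: [0.515, 0.0089, 0.2629]
tool_rot: [-1.043, -1.439, 1.439]
contact_force: [-0.4, 0.0, -6.1]
finger_gap: 0.012
```

Request:
send_rows --pt "0 0 0 0 0 0 0" --pt "0 0 0 0 0 0 0" --pt "0 0 0 0 0 0 0"

```text
time_s: 10.1
eef_pos: [0.5147, 0.0088, 0.2621]
tool_rot: [-1.042, -1.439, 1.439]
contact_force: [0.4, 0.0, -6.1]
finger_gap: 0.0121
```

```bash
python3 - <<'E'
from h import *
plan((.5152,.0087,.1977+.065),.315+np.pi/2)
for n,(x0,y0,w,h) in dict(scene=(170,100,160,150),top=(225,205,135,105)).items():
    s=snapshot(n)
    np.save(f"{n}5.npy",s,allow_pickle=True)
    c=s['img'][y0:y0+h,x0:x0+w]; c=np.clip(c.astype(float)*1.8,0,255).astype(np.uint8)
    cv2.imwrite(f"pics/{n}5z.png",cv2.resize(c,None,fx=4,fy=4,interpolation=cv2.INTER_CUBIC))
E
```

```text
pos [0.5147 0.0088 0.2621] xaxis yaw 1.8880714945691457 yaxis [-0.0004 -0.0001 -1.    ] q [ 0.6512  0.2955 -0.9067  1.8319  0.2555  1.1373  1.5448] t 10.1 gap 0.012059371582333984
shift tool [-0.0002 -0.0006 -0.0005] turnA [-0.0004  0.0023  0.    ] turnB [ 0.     -3.1393  0.0006] F [ 0.4235  0.0209 -6.0752] T [ 0.0034 -0.0238 -0.0044]
R cols world x,y,z:
 [[-0.312  -0.0004 -0.9501]
 [ 0.9501 -0.0001 -0.312 ]
 [ 0.     -1.      0.0004]]
```

View pics/scene5z.png

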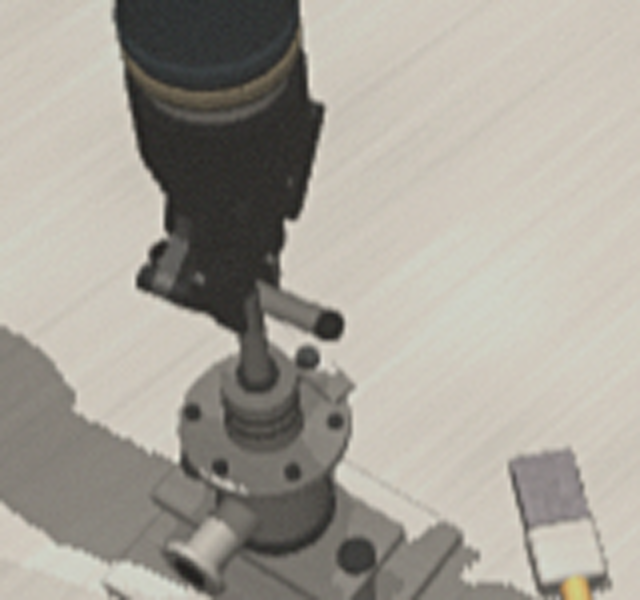

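View pics/top5z.png

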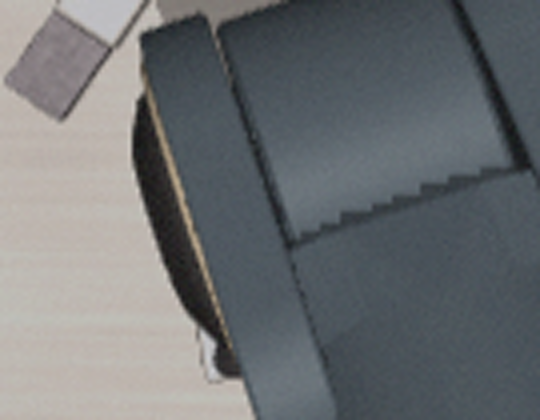

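The piston is up and both rings (scene crop rows 410–430) stand above the mouth, with no white band showing. I'm checking the lift from the visible bar end.

```bash
python3 - <<'E'
from h import *
S=np.load("scene5.npy",allow_pickle=True).item()
y=.315
for L in(.053,.060,.065,.070,.077):
    P=[(.5147+.0445*np.cos(y),.0088+.0445*np.sin(y),.215+L)]
    print(L,(proj(S,P)-[170,100])*4+1.6)
s=robot.read_state();print(s['dq'].round(4),s['eef_pos'],s['contact_force'])
E
```

```text
0.053 [[327.30299877 340.41755161]]
0.06 [[326.60260751 332.04712186]]
0.065 [[326.0966803  326.00184185]]
0.07 [[325.58596965 319.90033576]]
0.077 [[324.86280615 311.26223497]]
[ 0.0004 -0.0011  0.0002 -0.0029  0.0004 -0.0003  0.0006] [0.51468222 0.00878457 0.2620805 ] [-3.03267579e-03 -3.43840478e-01 -4.73664573e+00]
```

Request:
send_rows --pt "0 0 0 0 0 0 0" --pt "0 0 0 0 0 0 0" --pt "0 0 0 0 0 0 0" --pt "0 0 0 0 0 0 0" --pt "0 0 0 0 0 0 0"

```text
time_s: 10.62
eef_pos: [0.5148, 0.0088, 0.2623]
tool_rot: [-1.042, -1.439, 1.439]
contact_force: [0.4, 0.2, -5.3]
finger_gap: 0.0123
```

The bar end at row 324 corresponds to a lift of about 66 mm, against about 64.5 mm from the arm. The arm is steady and side forces are under 0.5 N, so I'm handing in.

```bash
python3 -c "
from station import robot
print(robot.hand_in())"
```

```text
the job is handed in; nothing more can be done
None
```

I opened the latch and drew the piston up about 65 mm. The job was handed in at about 10.6 s with the arm still gripping the T-handle. The system gave no verdict.

- **Latch:** I pinched the knob and led it round from about 0.28 to about 1.38 rad with the piston still down. That angle comes from the tool's path, and the picture after release showed the latch well round and the tongue clear of the bore.
- **Lift:** the arm reading gave about 64.5 mm and the last picture of the bar end about 66 mm, inside the 53–77 mm window. Both seal rings stood above the mouth and no white band was visible.
- **Alignment and steadiness:** the grip was about 12 mm on the bar and the tool was tilted less than 0.001 rad. Sideways forces were under 0.5 N and about 5 N of weight hung on the tool, so the piston was not binding. The arm was still.
- **Not checked:** I did not measure the jar, brush and nozzle at the end. The arm hid the top view, but I saw and felt no contact with them.

No check failed, and the only disagreement was the 1.5 mm between the two lift readings.

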